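Eject a seed tin and catch it with the other finger

ROBOT

A 6-joint arm with a two-finger parallel gripper is mounted at the origin on the work surface. World frame = base frame: x ahead of the robot, y to its left, z up, the work surface at z = 0. Lengths are in m, angles in rad, forces in N, time in s.
With the tool pointing down it reaches from about 0.3 to 0.875 m from the base axis. Payload 6.4 kg.
Tool frame: the origin (TCP) lies midway between the tips of the shut fingers; the grasp point (between the pads) lies 19 mm behind it; z points along the fingers, y is the line along which they close (so a half turn about z gives the same grasp; the last joint's range is limited). The gripper opens to 85 mm and grips with 20 to 120 N. Pads are 22 mm wide; open, the fingers measure 114 mm over their backs; the gripper's body (76 mm by 85 mm) begins 54 mm behind the grasp point. The pads swing forward as they close: fully open they stand 13 mm farther back than shut.
Start: joints at [1.062, 0.181, 1.607, -0, 1.354, -0.206], TCP at [0.171, 0.549, 0.231] pointing down, gripper open.
Joint ranges: [-2.99, 2.99], [-0.89, 2.07], [0.3, 2.58], [-1.14, 4.28], [0, 2.63], [-3.12, 3.12]. Speed limits (rad/s): [2.57, 2.57, 3.01, 3.14, 3.14, 3.14].

INTERFACE

Orientations are given as a unit quaternion [w, x, y, z].
In Python, from bench import ctrl gives the robot as it stands.
- The arm moves only by the tool send_rows, never from a script. Its argument "motion" is a list of rows, each a list of 7 numbers: the turn, a rotation vector about the tool's x, y, z in degrees, then the shift along the tool's x, y, z in mm, then the closure, from -1 (fully open) to 1 (shut). In form: [[rx, ry, rz, tx, ty, tz, grip], ...]. A call has exactly 10 rows; each row shifts and turns the commanded pose from where the row before left it, along the tool's axes as they then stand; what a row does not reach is not made up. A row lasts 1/10 s, in which the tool goes at most 50 mm and 8.59 degrees, less where a joint would pass 70% of its speed; a pose out of reach is approached as far as the arm can. A call is refused whole if a number of a shift passes 50 or a number of a turn 8.59, either way. A call with a gripper value outside its range is refused whole. The fingers move at their own pace and stop on an object; the grip force is fixed at half the most. Time passes only in rows, so rows that do not move let the fingers close, or fill a call up. It gives the time, the measured TCP pose, the force, the opening and the grip force at its end, in the units of the state.
- ctrl.get_obs(): the state, without advancing time (a new reading comes with each control period).
- ctrl.camera(name): name is "side" or "top"; returns a dict with "color" (384x512x3 uint8, red, green, blue), "z_map" (384x512 float32, m along the optical axis (not along the pixel's ray), 0 where there is no reading), "mtx" (3x3 intrinsics, pixels), "extrinsics" (4x4, takes a point from camera to world coordinates). Camera axes: x right, y down, z forward; pixel columns grow to the right and rows downward; lengths in m; the calibration is good to about 2 mm. A picture is of the moment at which its call begins.
- ctrl.hand_in(): hands the job in; it is judged then, once.
The state is a dict: "time_s": time; "q": joint angles; "dq": joint speeds; "joint_efforts": joint torques, N m; "eef_pos": TCP position; "eef_rot": TCP orientation; "wrist_force": force on the tool from outside, world axes, zero at the start; "torque": the same for the moment, N m; "opening": opening from 0.0 (shut) to 1.0 (fully open); "grasp_force": force on a finger pad.
Only numpy, scipy, OpenCV 4.12 (cv2) and the standard library are available. Lean on these libraries where they do the work, as an engineer would, in place of code of your own. Each camera call takes 0.05 s, during which the arm holds its last target. There are 200 camera calls.

TASK

Press the round pad of the seed-tin dispenser with one finger and keep it down, so that the tin is pushed out of its seat along the tray, and catch that tin with the other finger part-way along the open tray, before it reaches the tray's open end. Do not lift the tin off the tray, and leave the other things on the bench where they are. Finish while holding: one finger still pressing the pad down, the other still holding the tin back, the tin standing flat and still on the tray.

Things in the scene. Friction and masses are not known exactly. Their poses are not given: they have to be found in the camera images.
- dispenser: Seed-tin dispenser fixed to the bench: a grey plastic slab 225 x 150 mm, 30 mm high, with a 62 mm wide, 64 mm high spring housing at its rear and a level tray in front. Origin at bench level under the tray's centre line; z up, x is the way the tin slides out, y points to the press pad's side. Slab x -160 to +65 mm, y -63 to +87 mm; housing x -158 to -60 mm. The seated tin stands at x = -30 mm, y = 0.
- tray_end (a point): Middle of the tray floor's open end, at dispenser x = +65 mm, y = 0, z = 30 mm. The level floor is 43 mm wide between two low side lips (tops at z = 34 mm, outer faces at y = -25.5 and +25.5 mm); a tin that goes on over this end falls off.
- gate (a point): Foot of the gate: a steel bar 30 mm wide that stands 6 mm above the tray floor just in front of the seated tin, at dispenser x = -7 mm, y = 0, z = 30 mm. It goes down with the pad. Once it is down, a spring pusher behind the tin (about 2.4 N) drives the tin along +x at about 30 to 80 mm/s, off the open end unless something stops it, and goes on pushing against whatever does. The pusher does not return.
- pad_top (a point): Centre of the top of the press pad (ejector), round, black, 34 mm across; moves with the pad. At dispenser x = +35 mm, y = +50 mm: 50 mm beside the tray's centre line, 45 mm beyond the seated tin's front. Top 46 mm above the bench, 36 mm when fully pressed (6 mm above the tray floor), so a finger level with it over the tray stands in the tin's path, clear of floor and lips.
- ejector (a joint): Travel of the press pad and gate in m: 0 is up, 0.010 is fully pressed. A spring returns it; it takes about 3 N to start and about 6 N to hold fully down. The gate is clear of the tin from 0.006.
- tin: The seated tin: a closed round steel seed tin 40 mm in diameter and 22 mm high, about 80 g, standing upright in the dispenser's tray. Origin at the centre of its underside, z up along its axis.
- spare_tin_a: Bystander: an identical tin on the bench beside the dispenser, on the side away from the pad. Origin at the centre of its underside.
- spare_tin_b: Bystander: another identical tin there. Origin at the centre of its underside.
- dibber: Bystander: steel dibber with a wooden grip, 200 mm long, 26 mm thick, lying on the bench on the pad side of the dispenser. Origin near its middle on the bench, x towards its point.
- bowl: Bystander: white ceramic bowl, 130 mm across, 50 mm high, on the pad side of the dispenser. Origin at the centre of its underside.
- spray_bottle: Bystander: green plastic spray bottle, closed, 84 mm across, 234 mm high, at the left. Origin at the centre of its underside.
- jar: Bystander: glass preserving jar with clamp lid, 94 mm across, 137 mm high, at the left. Origin at the centre of its underside.
- feeder: Bystander: aluminium bird-feeder tube with twist cap, 72 mm across, 216 mm high, at the left. Origin at the centre of its underside.
- pot: Bystander: terracotta flower pot, 100 mm across, 90 mm high, at the right. Origin at the centre of its underside.
Not all that is in view belongs to the job. Leave any orange or yellow look-alike of the tin alone.

How it is judged:
On the way, in this order (a step that is already met when the one before it is completed fails the run):
1. a finger presses the pad down and the gate drops (value of joint ejector above 0.0055 m and contact force between the fingers and ejector above 0.5 N), for 0.05 s.
2. the tin has slid out of its seat (12 mm or more) and a finger stops it on the tray (x of tin in the frame of dispenser between -0.018 and 0.045 m and contact force between the fingers and tin above 0.3 N and linear speed of tin below 0.01 m/s), for 0.3 s.
At the end, for the whole second after the job is handed in: The fingers still press the pad at least 6 mm down and still touch the tin with at least 0.3 N; the tin has left its seat by 12 mm or more, stands flat (within 0.15 rad) and still on the tray floor, and its front has not passed the tray's open end (all of step 2 and value of joint ejector above 0.006 m and contact force between the fingers and ejector above 0.5 N and z of tin in the frame of dispenser between 0.026 and 0.034 m and angle between tin's own z axis and vertical below 0.15 rad); the arm keeps its last pose, push and grip.
It fails at once if the tin is lifted more than 10 mm off the tray (z of tin in the frame of dispenser above 0.04 m).
It fails at once if the tin runs over the tray's open end (its front more than 5 mm past it) (x of tin in the frame of dispenser above 0.05 m).
It fails at once if a bystander is moved more than 20 mm (distance of any of spare_tin_a, spare_tin_b, dibber, bowl, spray_bottle, jar, feeder, pot from where it was at the start of the episode above 0.02 m).
It also fails if it takes over 32 s, if anything falls off the work surface, if the arm or the gripper's body presses on something with over 40 N, if the wrist force passes 120 N, or if a joint passes its speed limit or range.

## Working session

There is one attempt and no reset: what is moved stays moved. The work goes in short steps, Python scripts to look and compute and a tool call to move; the robot and the scene stay as the last step left them, time stands still between calls to the robot, and variables do not carry over. Pictures are saved under pics/ and viewed, at most 10 in all, crops included, and the job is handed in when it is done.

Besides the shell and the picture viewer there is one more tool, called as name(argument=value, ...), one argument or row to a line, values as JSON. send_rows: Moves the arm, as the interface text tells. Its arguments: {"type":"object","properties":{"motion":{"type":"array","items":{"type":"array","items":{"type":"number"}}}},"required":["motion"]}

```bash
mkdir -p pics; python3 - <<'E'
from bench import ctrl
import cv2,numpy as np
o=ctrl.get_obs();print({k:np.round(v,3) for k,v in o.items()})
for n in("top","side"):
    c=ctrl.camera(n);np.savez(f"{n}0.npz",**{k:c[k] for k in("color","z_map","mtx","extrinsics")})
    cv2.imwrite(f"pics/{n}0.png",c["color"][:,:,::-1]);print(n,c["mtx"].round(1).tolist(),c["extrinsics"].round(3).tolist())
E
```

```text
{'time_s': np.float64(0.0), 'q': array([ 1.062,  0.182,  1.608, -0.   ,  1.354, -0.206]), 'dq': array([ 0.   ,  0.001, -0.001,  0.   ,  0.001,  0.   ]), 'joint_efforts': array([-4.0000e-03, -4.4488e+01, -3.5133e+01, -1.0000e-03,  9.0000e-03,
        0.0000e+00]), 'eef_pos': array([0.171, 0.548, 0.23 ]), 'eef_rot': array([-0.   ,  0.151,  0.989, -0.001]), 'wrist_force': array([ 0.632, -0.215, -0.149]), 'torque': array([-0.016, -0.06 ,  0.008]), 'grasp_force': np.float64(0.0), 'opening': np.float64(1.0)}
top [[388.3, 0.0, 255.1], [0.0, 388.3, 196.0], [0.0, 0.0, 1.0]] [[0.053, -0.976, 0.213, 0.319], [-0.999, -0.052, 0.007, 0.026], [0.004, -0.213, -0.977, 1.109], [0.0, 0.0, 0.0, 1.0]]
side [[368.5, 0.0, 251.2], [0.0, 368.5, 193.9], [0.0, 0.0, 1.0]] [[0.906, -0.299, 0.299, 0.207], [-0.422, -0.667, 0.614, -0.647], [0.016, -0.683, -0.73, 0.855], [0.0, 0.0, 0.0, 1.0]]
```

View pics/top0.png

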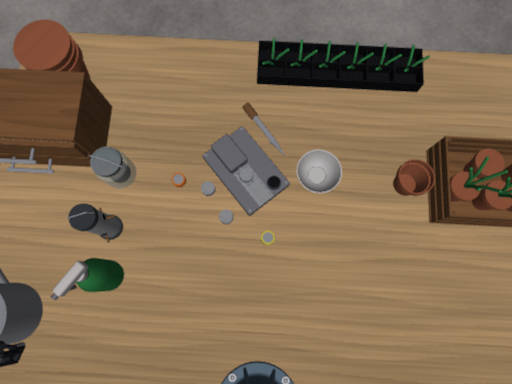

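View pics/side0.png

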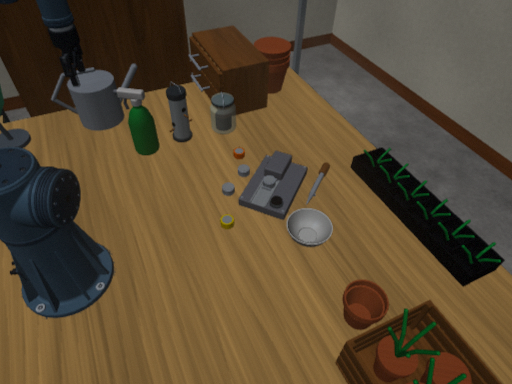

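The top view shows these candidates for the tin:
- Grey tin seated in the dispenser tray at (247,174). This is the target.
- Grey spares on the bench at (208,188) and (226,216).
- Orange-rimmed look-alike at (179,180) and yellow-rimmed one at (268,237).

The pad is the black disc at (273,183). The side view agrees: tin at (269,182), pad at (277,201). Next I'll check this in one close crop and measure.

```bash
cat > h.py <<'E'
import numpy as np,cv2
def ray(d,u,v,z):
    K,T=d["mtx"],d["extrinsics"]
    r=T[:3,:3]@np.linalg.solve(K,[u,v,1]);o=T[:3,3]
    return o+r*(z-o[2])/r[2]
def proj(d,p):
    T=np.linalg.inv(d["extrinsics"]);q=T[:3,:3]@p+T[:3,3];q=d["mtx"]@q;return q[:2]/q[2]
def cloud(d):
    h,w=d["z_map"].shape;u,v=np.meshgrid(np.arange(w),np.arange(h))
    p=np.stack([u,v,np.ones_like(u)],-1)@np.linalg.inv(d["mtx"]).T*d["z_map"][...,None]
    return p@d["extrinsics"][:3,:3].T+d["extrinsics"][:3,3]
E
python3 - <<'E'
from h import *
for n,(u,v) in (("top",(273,183)),("side",(277,201))):
    d=dict(np.load(n+"0.npz"));g=cv2.cvtColor(d["color"],cv2.COLOR_RGB2GRAY)
    m=(g<32).astype(np.uint8);k,l,s,c=cv2.connectedComponentsWithStats(m)
    i=l[v,u];print(n,"pad",s[i],c[i].round(1),ray(d,*c[i],.046).round(4))
    P=cloud(d)
    # slab top points
    z=P[...,2];sel=(np.abs(z-.030)<.006);sel&=np.hypot(*(np.moveaxis(P[...,:2]-ray(d,u,v,.046)[:2],-1,0)))<.25
    k,l,s,c=cv2.connectedComponentsWithStats(sel.astype(np.uint8));b=1+np.argmax(s[1:,4]);
    print(n,"slab",s[b],cv2.minAreaRect(P[l==b][:,:2].astype(np.float32)))
    sel=(z>.058)&(z<.07)&(np.hypot(*(np.moveaxis(P[...,:2]-ray(d,u,v,.046)[:2],-1,0)))<.2)
    k,l,s,c=cv2.connectedComponentsWithStats(sel.astype(np.uint8));b=1+np.argmax(s[1:,4]);
    print(n,"housing",s[b],cv2.minAreaRect(P[l==b][:,:2].astype(np.float32)))
    crop=d["color"][v-75:v+60,u-100:u+80][:,:,::-1]
    cv2.imwrite(f"pics/{n}c.png",cv2.resize(crop,None,fx=4,fy=4,interpolation=cv2.INTER_CUBIC))
E
```

```text
top pad [268 177  12  11  96] [273.6 181.6] [ 0.5946 -0.0161  0.046 ]
top slab [ 203  127   87   88 2813] ((0.6316120624542236, 0.0652884691953659), (0.22472259402275085, 0.15019240975379944), 41.31525802612305)
top housing [212 134  36  38 686] ((0.6693346500396729, 0.1145680695772171), (0.09786215424537659, 0.06163278967142105), 39.86898422241211)
side pad [271 196  11   9  77] [276.1 200.4] [ 0.5943 -0.0203  0.046 ]
side slab [ 239  155   69   60 1788] ((0.6337608098983765, 0.06555423140525818), (0.22708727419376373, 0.1501590460538864), 41.303287506103516)
side housing [265 153  27  22 385] ((0.6705924272537231, 0.11405360698699951), (0.09812464565038681, 0.0618843212723732), 42.13650131225586)
```

View pics/topc.png

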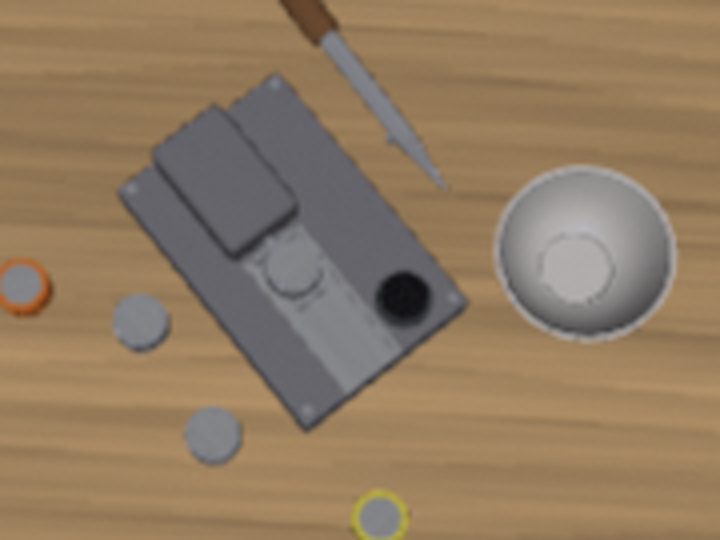

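The crop shows the seated tin at (292,265) behind the gate, the pad at (403,297), and the tray running to the lower right. Dispenser origin comes out at (0.589, 0.043), with its x axis along (-0.751, -0.660) and y along (0.660, -0.751). The predicted pad position, (0.5956, -0.0176), matches the measured one. I'll raise the arm over the spray bottle, move across and turn so that tool y lies along dispenser y.

send_rows(
  motion=[
    [0,0,0,0,0,-40,0.16],
    [0,0,0,0,0,-40,0.16],
    [0,0,0,0,0,-40,0.16],
    [0,0,0,-27,-20,0,0.16],
    [0,0,0,-27,-20,0,0.16],
    [0,0,0,-27,-20,0,0.16],
    [0,0,0,-27,-20,0,0.16],
    [0,0,0,-27,-20,0,0.16],
    [0,0,0,-27,-20,0,0.16],
    [0,0,0,-27,-20,0,0.16],
  ],
)

```text
time_s: 1.1
eef_pos: [0.3105, 0.3576, 0.3509]
eef_rot: [-0.0, 0.151, 0.989, -0.0]
wrist_force: [0.9, 0.2, 0.1]
opening: 0.421
grasp_force: 0.0
```

send_rows(
  motion=[
    [0,0,0,-28,-20,0,0.16],
    [0,0,0,-28,-20,0,0.16],
    [0,0,0,-28,-20,0,0.16],
    [0,0,0,-28,-20,0,0.16],
    [0,0,0,-28,-20,0,0.16],
    [0,0,0,-28,-20,0,0.16],
    [0,0,0,-28,-20,0,0.16],
    [0,0,0,-28,-20,0,0.16],
    [0,0,0,-28,-20,0,0.16],
    [0,0,0,-28,-20,0,0.16],
  ],
)

```text
time_s: 2.1
eef_pos: [0.5182, 0.0832, 0.3508]
eef_rot: [-0.0, 0.151, 0.989, 0.0]
wrist_force: [0.6, 0.9, -0.2]
opening: 0.421
grasp_force: 0.0
```

send_rows(
  motion=[
    [0,0,0,-28,-20,0,0.16],
    [0,0,0,-28,-20,0,0.16],
    [0,0,0,-28,-22,0,0.16],
    [0,0,8,0,0,0,0.16],
    [0,0,8,0,0,0,0.16],
    [0,0,8,0,0,0,0.16],
    [0,0,8,0,0,0,0.16],
    [0,0,8,0,0,0,0.16],
    [0,0,8,0,0,0,0.16],
    [0,0,8,0,0,0,0.16],
  ],
)

```text
time_s: 3.1
eef_pos: [0.5792, 0.0003, 0.3507]
eef_rot: [-0.0, 0.6, 0.8, -0.0]
wrist_force: [-0.1, -1.1, -0.4]
opening: 0.417
grasp_force: 0.0
```

send_rows(
  motion=[
    [0,0,8,0,0,0,0.16],
    [0,0,8,0,0,0,0.16],
    [0,0,8,0,0,0,0.16],
    [0,0,8,0,0,0,0.16],
    [0,0,8,0,0,0,0.16],
    [0,0,8,0,0,0,0.16],
    [0,0,8,0,0,0,0.16],
    [0,0,8,0,0,0,0.16],
    [0,0,1.3,0,0,0,0.16],
    [0,0,0,0,0,0,0.16],
  ],
)

```text
time_s: 4.1
eef_pos: [0.5792, 0.0003, 0.3509]
eef_rot: [-0.0, 0.935, 0.354, -0.0]
wrist_force: [-0.5, -0.3, 0.1]
opening: 0.42
grasp_force: 0.0
```

send_rows(
  motion=[
    [0,0,0,0,0,40,0.16],
    [0,0,0,0,0,40,0.16],
    [0,0,0,0,0,40,0.16],
    [0,0,0,0,0,40,0.16],
    [0,0,0,0,0,40,0.16],
    [0,0,0,0,0,35,0.16],
    [0,0,0,0,0,25,0.16],
    [0,0,0,0,0,15,0.16],
    [0,0,0,0,0,5,0.16],
    [0,0,0,0,0,0,0.16],
  ],
)

```text
time_s: 5.1
eef_pos: [0.5796, 0.0002, 0.0714]
eef_rot: [-0.0, 0.935, 0.354, -0.0]
wrist_force: [-0.1, -0.7, 0.8]
opening: 0.419
grasp_force: 0.0
```

```bash
python3 - <<'E'
from h import *
from bench import ctrl
o=ctrl.get_obs();print(o["eef_pos"],o["wrist_force"])
ims=[]
for n in("side","top"):
    c=ctrl.camera(n);np.savez(f"{n}1.npz",**{k:c[k] for k in("color","z_map","mtx","extrinsics")})
    x,y=proj(c,np.array([.579,.001,.05])).astype(int);cr=c["color"][y-45:y+35,x-40:x+40,::-1]
    ims.append(cv2.resize(cr,(400,400),interpolation=cv2.INTER_CUBIC))
    P=cloud(c)
    for s in(-25,25):   # finger points near each side: report in dispenser frame
        pass
    D=P-np.array([.5889,.0431,0]);R=np.array([[-.751,-.660,0],[.660,-.751,0],[0,0,1]])
    D=D@R.T*1000;m=(abs(D[...,0]-35)<40)&(abs(D[...,1]-25)<60)&(D[...,2]>65)&(D[...,2]<100)
    q=D[m];
    for lo,hi in((-60,25),(25,90)):
        r=q[(q[:,1]>lo)&(q[:,1]<hi)]
        print(n,len(r),np.percentile(r,[2,50,98],axis=0).round(0).tolist() if len(r) else "")
cv2.imwrite("pics/near1.png",np.hstack(ims))
E
```

```text
[5.79585944e-01 1.96407097e-04 7.13797400e-02] [-0.08271494 -0.73495683  0.75863164]
side 41 [[24.0, -3.0, 76.0], [42.0, 8.0, 90.0], [48.0, 9.0, 100.0]]
side 34 [[33.0, 45.0, 77.0], [44.0, 51.0, 90.0], [47.0, 59.0, 99.0]]
top 0 
top 0
```

View pics/near1.png

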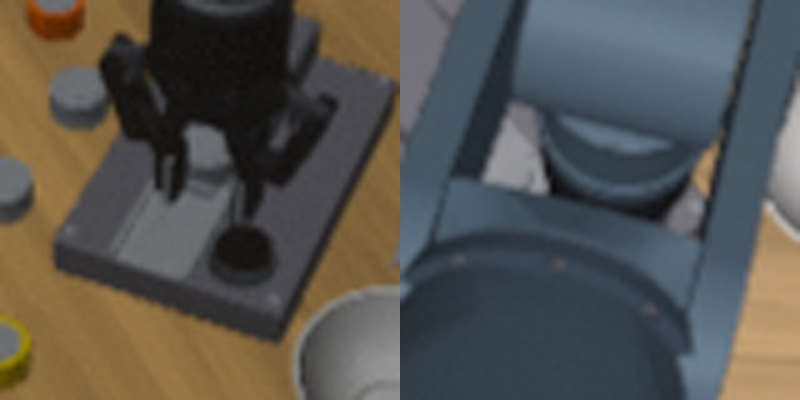

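The left (side) half shows one finger over the pad at (250,210) and the other over the tray at (170,190). Depth puts them at about dispenser (36, 52) and (36, 3) mm, with tips about 5 mm above the TCP. The right half (top view) is mostly hidden by the arm. The alignment is good, so I'll descend to the pad.

send_rows(
  motion=[
    [0,0,0,0,-1,8,0.16],
    [0,0,0,0,0,8,0.16],
    [0,0,0,0,0,6,0.16],
    [0,0,0,0,0,3,0.16],
    [0,0,0,0,0,1,0.16],
    [0,0,0,0,0,1,0.16],
    [0,0,0,0,0,1,0.16],
    [0,0,0,0,0,1,0.16],
    [0,0,0,0,0,0,0.16],
    [0,0,0,0,0,0,0.16],
  ],
)

```text
time_s: 6.2
eef_pos: [0.5789, 0.001, 0.0423]
eef_rot: [0.0, 0.936, 0.353, 0.0]
wrist_force: [-1.5, 0.3, 2.5]
opening: 0.419
grasp_force: 1.4
```

send_rows(
  motion=[
    [0,0,0,0,0,1,0.16],
    [0,0,0,0,0,1,0.16],
    [0,0,0,0,0,1,0.16],
    [0,0,0,0,0,1,0.16],
    [0,0,0,0,0,1,0.16],
    [0,0,0,0,0,1,0.16],
    [0,0,0,0,0,1,0.16],
    [0,0,0,0,0,1,0.16],
    [0,0,0,0,0,0,0.16],
    [0,0,0,0,0,0,0.16],
  ],
)

```text
time_s: 7.2
eef_pos: [0.579, 0.0009, 0.0349]
eef_rot: [0.0, 0.936, 0.353, 0.0]
wrist_force: [-4.7, -0.2, 9.2]
opening: 0.417
grasp_force: 5.2
```

```bash
python3 - <<'E'
from h import *
from bench import ctrl
c=ctrl.camera("side");o=ctrl.get_obs();print(o["eef_pos"],o["wrist_force"],o["torque"])
x,y=proj(c,np.array([.59,.01,.04])).astype(int);cr=c["color"][y-40:y+40,x-50:x+50,::-1]
cv2.imwrite("pics/near2.png",cv2.resize(cr,(750,600),interpolation=cv2.INTER_CUBIC))
E
```

```text
[0.57894732 0.00090737 0.0348428 ] [-3.94098628  0.88059447  8.94824485] [0.01748413 0.6048156  0.04281008]
```

View pics/near2.png

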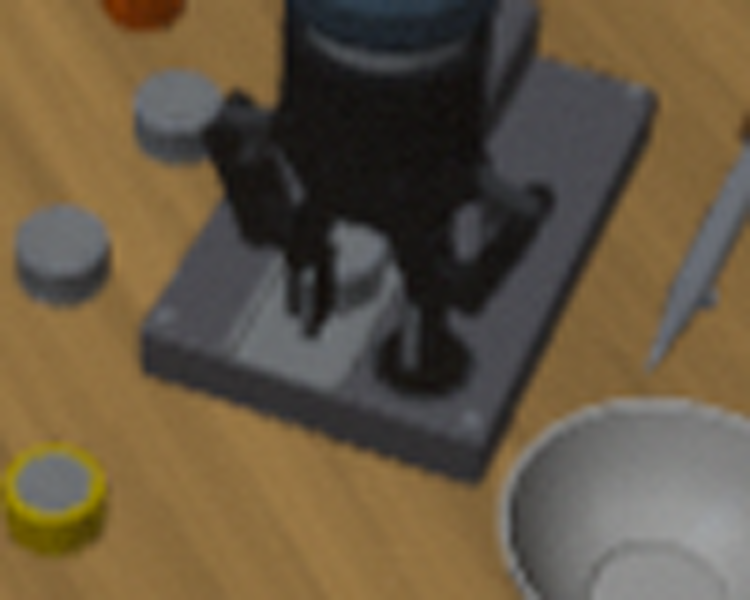

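The picture shows the pad down under its finger at (425,370). The tin at (355,265) looks to be out of its seat and against the other finger at (315,290). I'll press 1 mm more for margin and measure the tin.

send_rows(
  motion=[
    [0,0,0,0,0,0.5,0.16],
    [0,0,0,0,0,0.5,0.16],
    [0,0,0,0,0,0,0.16],
    [0,0,0,0,0,0,0.16],
    [0,0,0,0,0,0,0.16],
    [0,0,0,0,0,0,0.16],
    [0,0,0,0,0,0,0.16],
    [0,0,0,0,0,0,0.16],
    [0,0,0,0,0,0,0.16],
    [0,0,0,0,0,0,0.16],
  ],
)

```text
time_s: 8.25
eef_pos: [0.5791, 0.0008, 0.0346]
eef_rot: [0.0, 0.936, 0.353, 0.0]
wrist_force: [-7.8, 0.6, 14.8]
opening: 0.419
grasp_force: 8.4
```

```bash
python3 - <<'E'
from h import *
from bench import ctrl
o=ctrl.get_obs();print(o["eef_pos"],o["wrist_force"],o["grasp_force"])
R=np.array([[-.751,-.660,0],[.660,-.751,0],[0,0,1]])
c=ctrl.camera("side")
for d in(dict(np.load("side0.npz")),dict(np.load("side1.npz")),c):
    D=(cloud(d)-[.5889,.0431,0])@R.T*1000;g=d["color"].mean(-1)
    m=(abs(D[...,0])<60)&(abs(D[...,1])<21)&(abs(D[...,2]-52)<5)&(g>70);r=D[m]
    print("tin top",len(r),np.percentile(r,[3,50,97],axis=0).round(1).tolist())
    m=(np.hypot(D[...,0]-35,D[...,1]-50)<15)&(D[...,2]<52)&(g<40);print("pad z",m.sum(),np.percentile(D[m][:,2],[20,50,80]).round(1))
E
```

```text
[0.57907699 0.00083176 0.03464326] [-7.81782975  0.64878041 14.7971066 ] 8.369891345500946
tin top 101 [[-47.9, -16.3, 48.2], [-29.7, 1.2, 52.1], [-13.1, 17.7, 55.4]]
pad z 83 [36.6 45.6 47.4]
tin top 59 [[-42.7, -12.4, 48.3], [-26.9, 1.8, 51.9], [-12.0, 16.5, 55.2]]
pad z 77 [41.8 45.5 47. ]
tin top 38 [[-6.5, -0.2, 50.0], [6.0, 9.6, 51.6], [20.1, 17.8, 54.2]]
pad z 47 [33.8 36.1 37.2]
```

Pad top is at 36 mm, fully pressed. The tin has moved about 34 mm, to x ≈ 4–6 mm, and is held against the finger. Handing in.

```bash
python3 -c "
from bench import ctrl
print(ctrl.hand_in())"
```

```text
the job is handed in; nothing more can be done
None
```

I handed the job in with one finger holding the pad fully down and the other holding the tin upright on the tray, about 34 mm out of its seat; no verdict came back, and I didn't re-measure the bystanders.

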